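Fasten the lid of a lamp driver box on the repair bench

TASK

Fasten down the lid of the grey driver box: first turn the large bar-headed captive bolt clockwise, as seen from above, right to its end stop, and only then turn the two small bar-headed bolts, in either order, clockwise to theirs. Leave the round ribbed dial on the lid as it is set.

Things in the scene. Friction and masses are not known exactly. Their poses are not given: they have to be found in the camera images.
- big (a joint): Turn of the large bolt, at any corner of the lid: plain black upright bar head 60 mm long, 16 mm thick, 36 mm tall, on a round steel collar (42 mm across, 6 mm high). 0 = loose, bar along the box's short side; 1.571 = end stop, bar along its long side. Grows clockwise from above, starts at 0.1 to 0.35, takes 0.05 N m, stays where left.
- big_grip (a point): Grip point of the large bolt (bar 60 x 16 mm): on its axis, 12 mm below the bar's top, 34 mm above the lid. x runs along the bar, y across it, z up; it turns with the bolt. Grip the bar by its two flat upright sides, which are clear down to 10 mm above the lid.
- small_a (a joint): Turn of one small bolt, at any corner of the lid: plain black upright bar head 36 mm long, 14 mm thick, 36 mm tall, on a round steel collar (42 mm across, 6 mm high). 0 = loose, bar along the box's short side; 1.571 = end stop, bar along its long side. Grows clockwise from above, starts at 0.1 to 0.35, takes 0.05 N m, stays where left.
- small_a_grip (a point): Grip point of one small bolt (bar 36 x 14 mm): on its axis, 12 mm below the bar's top, 34 mm above the lid. x runs along the bar, y across it, z up; it turns with the bolt. Grip the bar by its two flat upright sides, which are clear down to 10 mm above the lid.
- small_b (a joint): Turn of the other small bolt, at any corner of the lid: plain black upright bar head 36 mm long, 14 mm thick, 36 mm tall, on a round steel collar (42 mm across, 6 mm high). 0 = loose, bar along the box's short side; 1.571 = end stop, bar along its long side. Grows clockwise from above, starts at 0.1 to 0.35, takes 0.05 N m, stays where left.
- small_b_grip (a point): Grip point of the other small bolt (bar 36 x 14 mm): on its axis, 12 mm below the bar's top, 34 mm above the lid. x runs along the bar, y across it, z up; it turns with the bolt. Grip the bar by its two flat upright sides, which are clear down to 10 mm above the lid.
- dial (a joint): Setting of the round ribbed black dial with a white pointer line, 36 mm across and 23 mm high, at the remaining corner of the lid. Starts at 0, can turn 1.5 either way; to be left alone.
- case: The grey driver box with its level aluminium lid, fixed to the bench: 206 mm (x, short side) by 286 mm (y, long side), lid 70 mm above the bench. Origin under its centre, on the bench. The corner places lie at x = +-60 mm, y = +-95 mm. A loose copper spool 16 mm high stands in the middle of the lid.

How it is judged (in metres and radians):
On the way, in this order (a step that is already met when the one before it is completed fails the run):
1. the large bolt is turned to its stop (value of joint big above 1.37 rad), for 0.2 s.
2. then both small bolts are turned to their stops (value of joint each of small_a, small_b above 1.37 rad), for 0.2 s.
At the end, for the whole second after the job is handed in: All three bar-headed bolts stand within 0.2 rad (11 degrees) of their end stops (joint above 1.37), and the dial is within 0.3 rad (17 degrees) of its setting (all of step 2 and value of joint big above 1.37 rad and value of joint dial between -0.3 and 0.3 rad); the robot touches nothing.
It fails at once if a small bolt is turned past 0.7 rad (40 degrees) while the large bolt is not yet at its stop (value of joint big below 1.37 rad and value of joint any of small_a, small_b above 0.7 rad).
It fails at once if the dial is turned more than 0.3 rad from its setting (value of joint dial above 0.3 rad or value of joint dial below -0.3 rad).
It also fails if it takes over 56 s, if anything falls off the work surface, if the arm or the gripper's body presses on something with over 40 N, if the wrist force passes 120 N, or if a joint passes its speed limit or range.

ROBOT

A 7-joint arm with a two-finger parallel gripper is mounted at the origin on the work surface. World frame = base frame: x ahead of the robot, y to its left, z up, the work surface at z = 0. Lengths are in mm, angles in rad, forces in N, time in s.
With the tool pointing down it reaches from about 350 to 900 mm from the base axis. Payload 19.9 kg.
Tool frame: the origin (TCP) lies on the centre line of the jaws, within the pads' length; the fingertips stand 17 mm ahead of it and the grasp point (between the pads) lies 2 mm behind it (ctrl.tip_extent is the z of the fingertips in the tool frame, in mm); z points along the fingers, y is the direction in which the jaws open and shut (so a half turn about z gives the same grasp; the last joint's range is limited). The gripper opens to 94 mm and grips with 3 to 60 N. Pads are 16 mm wide; open, the fingers measure 119 mm over their backs; the gripper's body (75 mm by 177 mm) begins 78 mm behind the grasp point.
Start: joints at [-1.236, 0.417, -0.01, 1.614, 0.005, 1.111, -0.053], TCP at [229.955, 581.138, 222.425] pointing down, gripper open.
Joint ranges: [-2.81, 2.81], [-0.39, 2.02], [-1.27, 1.25], [0.06, 2.57], [-1.19, 4.33], [0.19, 2], [-2.82, 2.82]. Speed limits (rad/s): [1.89, 1.89, 2.39, 2.39, 3.01, 3.01, 3.01].

INTERFACE

Orientations are given as a unit quaternion [w, x, y, z].
In Python, from rig import ctrl, cams gives the robot as it stands. The module is installed in compiled form; this text tells all that it offers.
- The arm moves only by the shell command python3 -m pendant 'ROWS' [OPENING]. ROWS is JSON, a list of rows, each an object with "delta_pos": the shift along the tool's x, y, z in m, a list of three; "dr": the turn, a rotation vector about the tool's x, y, z in degrees, a list of three. In form: [{"delta_pos": [x, y, z], "dr": [wx, wy, wz]}, ...]. A call has exactly 5 rows; each row shifts and turns the pose as measured when the row begins, along the tool's axes as they then stand; what a row does not reach is not made up. A row lasts 1/8 s, in which the tool goes at most 62.5 mm and 10.7 degrees, less where a joint would pass 70% of its speed; a pose out of reach is approached as far as the arm can. A call with a gripper value outside its range is refused whole. OPENING is the opening, from 0 (shut) to 1 (fully open), set as the call begins (- or left out, the last holds). The fingers move at their own pace and stop on an object; the grip force is fixed at half the most. Time passes only in rows, so rows that do not move let the fingers close, or fill a call up. It gives the time, the measured TCP pose, the force and the opening at its end, in the units of the state.
- ctrl.state(): the state, without advancing time (a new reading comes with each control period).
- cams.camera(name): name is "side" or "top" or "wrist"; returns (picture, depth): 400x640x3 uint8, red, green, blue; 400x640 float32, mm along the optical axis (not along the pixel's ray), 0 where there is no reading.
- cams.camera_info(name): a dict with "mtx" (3x3 intrinsics, pixels), "rvec" (rotation vector, rad) and "tvec" (3), from world to camera coordinates, as OpenCV has them; the wrist camera has in their place "hand_eye" (4x4, takes a point from camera to tool coordinates, whose origin is the TCP and whose axes are the flange's). Camera axes: x right, y down, z forward; pixel columns grow to the right and rows downward; lengths in mm; the calibration is good to about 2 mm. A picture is of the moment at which its call begins: read the wrist's pose just before it. camera_info takes no time and is no camera call.
- ctrl.sign_off(): hands the job in, once; it reports no verdict.
The state is a dict: "time": time; "q": joint angles; "qvel": joint speeds; "tau": joint torques, N m; "tool_pos": TCP position; "orientation": TCP orientation; "wrist_force": force on the tool from outside, world axes, zero at the start; "wrist_torque": the same for the moment, N m; "grip_width": finger opening in mm.
Only numpy, scipy, OpenCV 4.12 (cv2) and the standard library are available. Lean on these libraries where they do the work, as an engineer would, in place of code of your own. Each camera call takes 0.05 s, during which the arm holds its last target.

## Working session

There is one attempt and no reset: what is moved stays moved. The work goes in short steps, Python scripts to look and compute and a shell command to move; the robot and the scene stay as the last step left them, time stands still between calls to the robot, and variables do not carry over. Pictures are saved under pics/ and viewed, and the job is handed in when it is done.

```bash
mkdir -p pics; python3 - <<'E'
from rig import ctrl,cams
import cv2,numpy as np
print(ctrl.state(), ctrl.tip_extent)
for n in ["side","top","wrist"]:
    p,d=cams.camera(n); cv2.imwrite(f"pics/{n}0.png",p[:,:,::-1]); np.savez(f"{n}0.npz",p=p,d=d)
    print(n,cams.camera_info(n))
E
```

```text
{'time': 0.0, 'q': array([-1.23550343,  0.41797935, -0.01033302,  1.61413182,  0.00469349,
        1.1106537 , -0.05300208]), 'qvel': array([-4.64797958e-04,  1.37984051e-03,  5.21194658e-04, -1.02926992e-03,
       -3.43520798e-05,  2.13272235e-03, -2.11269098e-04]), 'tau': array([ 9.80151926e-04, -8.51242089e+01,  6.39320668e-01, -4.25999808e+01,
       -4.87849116e-02,  1.84927712e-02,  1.43325906e-04]), 'tool_pos': array([229.83426582, 580.85873801, 221.83956408]), 'orientation': array([-7.31827997e-05,  1.87268931e-01,  9.82308515e-01, -5.69350386e-04]), 'wrist_force': array([ 0.25321885,  0.16038859, -0.22048571]), 'wrist_torque': array([-0.00445392, -0.03049836, -0.01022797]), 'grip_width': 93.6108495591905} 17.0
side {'mtx': array([[429.03633885,   0.        , 317.20044392],
       [  0.        , 429.03633885, 201.1898664 ],
       [  0.        ,   0.        ,   1.        ]]), 'rvec': array([ 0.96993262, -2.48970428,  1.01612894]), 'tvec': array([435.80389985, 312.4812434 , 461.07533939])}
top {'mtx': array([[458.90668382,   0.        , 316.57021955],
       [  0.        , 458.90668382, 194.69991629],
       [  0.        ,   0.        ,   1.        ]]), 'rvec': array([ 2.14746182, -2.02179497,  0.2590841 ]), 'tvec': array([ 13.85705203, 588.51031665, 756.53514561])}
wrist {'mtx': array([[327.00043434,   0.        , 319.48781157],
       [  0.        , 327.00043434, 193.007544  ],
       [  0.        ,   0.        ,   1.        ]]), 'hand_eye': array([[ 6.41478052e-04, -9.66181097e-01, -2.57863678e-01,
         7.56179453e+01],
       [ 9.99999788e-01,  6.49494083e-04,  5.40945142e-05,
         2.50255974e-02],
       [ 1.15215836e-04, -2.57863658e-01,  9.66181308e-01,
        -1.62334887e+02],
       [ 0.00000000e+00,  0.00000000e+00,  0.00000000e+00,
         1.00000000e+00]])}
```

View pics/top0.png

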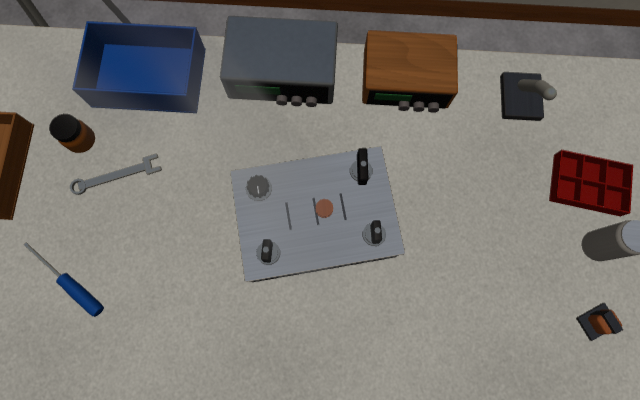

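View pics/side0.png

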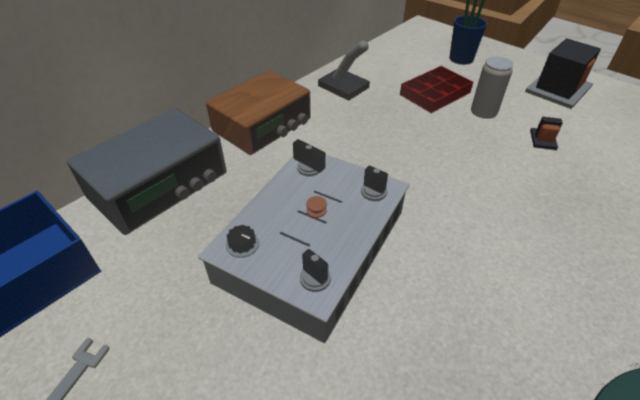

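View pics/wrist0.png

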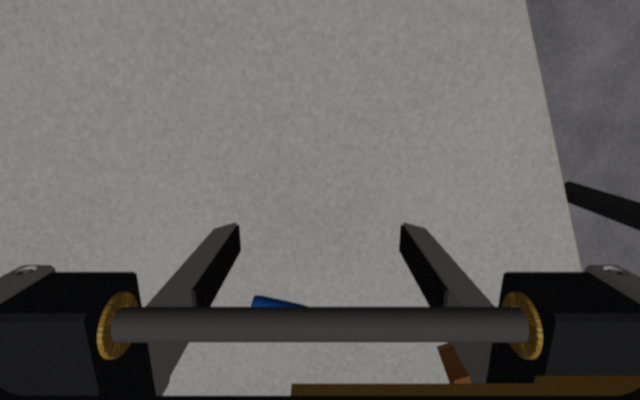

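The top view shows the lid with the large bolt near (362,166), the small bolts near (376,232) and (266,250), and the dial at (258,187). Next I'll measure them.

```bash
cat > h.py <<'E'
import numpy as np,cv2
from rig import cams
def ray(n,uv,z):
    c=cams.camera_info(n);R,_=cv2.Rodrigues(c['rvec']);t=c['tvec']
    uv=np.atleast_2d(uv).astype(float)
    d=np.c_[uv,np.ones(len(uv))]@np.linalg.inv(c['mtx']).T@R
    o=-R.T@t
    return o+d*((z-o[2])/d[:,2])[:,None]
def cloud(n,d):
    c=cams.camera_info(n);R,_=cv2.Rodrigues(c['rvec']);t=c['tvec']
    v,u=np.mgrid[:400,:640]
    r=np.stack([u,v,np.ones_like(u)],-1)@np.linalg.inv(c['mtx']).T*d[...,None]
    return (r-t)@R
E
python3 - <<'E'
import numpy as np,cv2
from h import *
for n in ["top","side"]:
    f=np.load(n+"0.npz");p,d=f['p'],f['d'];W=cloud(n,d)
    x0,x1,y0,y1=(225,410,140,285) if n=="top" else (200,415,130,345)
    m=np.zeros((400,640),bool);m[y0:y1,x0:x1]=1
    m&=d>0
    lid=m&(abs(W[...,2]-70)<7)
    k=cv2.connectedComponentsWithStats(lid.astype(np.uint8))
    i=1+np.argmax(k[2][1:,4]);pts=W[k[1]==i]
    print(n,'lid z',np.median(pts[:,2]),cv2.minAreaRect(pts[:,:2].astype(np.float32)))
    top=m&(W[...,2]>107)&(W[...,2]<125)
    k=cv2.connectedComponentsWithStats(top.astype(np.uint8))
    for i in range(1,k[0]):
        if k[2][i,4]<15: continue
        P=W[k[1]==i]; print(k[3][i],k[2][i],'z',np.median(P[:,2]),cv2.minAreaRect(P[:,:2].astype(np.float32)))
f=np.load("top0.npz");c=f['p'][135:290,220:415,::-1]
cv2.imwrite("pics/topcrop.png",cv2.resize(c,None,fx=4,fy=3.8,interpolation=cv2.INTER_CUBIC))
E
```

```text
top lid z 69.76077823389207 ((558.05615234375, 49.802223205566406), (206.5904083251953, 286.5401306152344), 13.320587158203125)
[362.61111111 164.00980392] [358 148  10  34 306] z 115.18313132802675 ((637.0476684570312, -28.585086822509766), (58.7511100769043, 16.16301918029785), 3.0808427333831787)
[376.5483871  230.30645161] [372 220  10  22 186] z 115.19538881224946 ((520.8955688476562, -56.17646789550781), (35.70042419433594, 14.099416732788086), 6.881824970245361)
[265.65240642 249.59893048] [261 239  10  22 187] z 115.41691285885014 ((477.1512756347656, 128.19512939453125), (13.99050235748291, 35.39302444458008), 89.5063247680664)
side lid z 69.48243070309569 ((556.0237426757812, 52.15807342529297), (206.70375061035156, 286.8167724609375), 13.236340522766113)
[309.09876543 149.62962963] [293 139  33  22 324] z 114.72264609513942 ((635.553955078125, -26.314834594726562), (59.72853469848633, 17.38420867919922), 4.388584613800049)
[376.25592417 173.17535545] [365 166  23  16 211] z 114.0567180603729 ((518.8600463867188, -53.6341552734375), (35.67938995361328, 15.037440299987793), 12.280342102050781)
[315.02492212 260.65109034] [302 249  26  24 321] z 114.98858731066073 ((475.65484619140625, 130.90249633789062), (14.153664588928223, 35.96331024169922), 87.2806625366211)
```

View pics/topcrop.png

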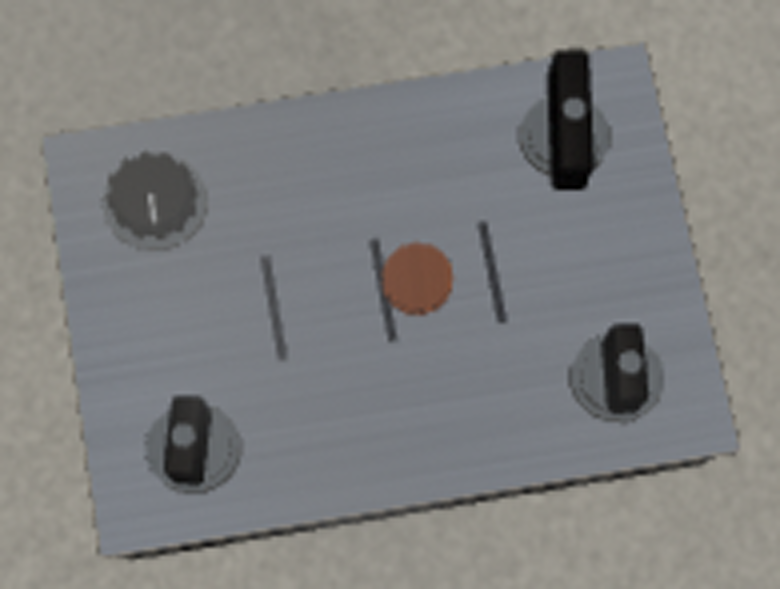

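All three bolts match the corner geometry: lid yaw 13.3°, big at (637,-28), small bolts at (520,-55) and (477,129.5). I'll move toward the big bolt.

```bash
cat >> h.py <<'E'
from rig import ctrl
from scipy.spatial.transform import Rotation as Rn
def go(xy,z,jaw):
    s=ctrl.state();w,x,y,zz=s['orientation'];R=Rn.from_quat([x,y,zz,w]).as_matrix()
    p=s['tool_pos'];d=R.T@(np.array([*xy,z])-p)
    a=np.degrees(np.arctan2(R[1,1],R[0,1]));
    # desired: z down, y at jaw
    j=np.radians(jaw);Y=np.array([np.cos(j),np.sin(j),0]);Z=np.array([0,0,-1.]);X=np.cross(Y,Z)
    dr=np.degrees(Rn.from_matrix(R.T@np.c_[X,Y,Z]).as_rotvec())
    print('t',round(s['time'],2),'pos',p.round(1),'jaw',a.round(1),'delta_mm',d.round(1),'dr',dr.round(1),'F',s['wrist_force'].round(1),'M',s['wrist_torque'].round(2),'g',round(s['grip_width'],1),'q7',s['q'][6].round(2))
E
python3 -m pendant '[{"delta_pos":[-0.04,-0.028,0],"dr":[0,0,0]},{"delta_pos":[-0.04,-0.028,0],"dr":[0,0,0]},{"delta_pos":[-0.04,-0.028,0],"dr":[0,0,0]},{"delta_pos":[-0.04,-0.028,0],"dr":[0,0,0]},{"delta_pos":[-0.04,-0.028,0],"dr":[0,0,0]}]' 1
python3 -m pendant '[{"delta_pos":[-0.04,-0.028,0],"dr":[0,0,-3]},{"delta_pos":[-0.04,-0.028,0],"dr":[0,0,0]},{"delta_pos":[-0.04,-0.028,0],"dr":[0,0,0]},{"delta_pos":[-0.04,-0.028,0],"dr":[0,0,0]},{"delta_pos":[-0.04,-0.028,0],"dr":[0,0,0]}]'
python3 -c "
from h import *
go((636.5,-27.5),200,93.1)"
```

```text
time: 0.78
tool_pos: [365.4, 373.4, 220.6]
orientation: [-0.001, 0.184, 0.983, -0.001]
wrist_force: [-0.4, -0.3, 0.4]
grip_width: 93.9
time: 1.4
tool_pos: [513.0, 169.2, 220.7]
orientation: [-0.001, 0.157, 0.988, -0.001]
wrist_force: [1.0, 0.5, -0.7]
grip_width: 94.2
t 1.4 pos [513.  169.2 220.7] jaw 71.9 delta_mm [-178.5 -148.5   20.7] dr [ -0.1  -0.1 -21.2] F [ 1.   0.5 -0.7] M [0.   0.03 0.  ] g 94.2 q7 0.94
```

```bash
python3 -m pendant '[{"delta_pos":[-0.035,-0.03,0],"dr":[0,0,0]},{"delta_pos":[-0.035,-0.03,0],"dr":[0,0,0]},{"delta_pos":[-0.035,-0.03,0],"dr":[0,0,0]},{"delta_pos":[-0.035,-0.03,0],"dr":[0,0,0]},{"delta_pos":[-0.035,-0.03,0],"dr":[0,0,0]}]'
python3 -m pendant '[{"delta_pos":[0,0,0],"dr":[0,0,-7]},{"delta_pos":[0,0,0],"dr":[0,0,-7]},{"delta_pos":[0,0,0],"dr":[0,0,-7]},{"delta_pos":[0,0,0],"dr":[0,0,0]},{"delta_pos":[0,0,0],"dr":[0,0,0]}]'
python3 -c "
from h import *
go((636.5,-27.5),200,93.1)
p,d=cams.camera('wrist');cv2.imwrite('pics/w1.png',p[:,:,::-1])"
```

```text
time: 2.02
tool_pos: [635.8, -34.5, 220.1]
orientation: [-0.001, 0.157, 0.988, -0.001]
wrist_force: [-0.6, 0.5, 0.9]
grip_width: 94.3
time: 2.65
tool_pos: [636.1, -39.4, 218.2]
orientation: [-0.003, -0.026, 1.0, -0.002]
wrist_force: [0.6, 0.4, 0.7]
grip_width: 93.8
t 2.65 pos [636.1 -39.4 218.2] jaw 93.0 delta_mm [-1.1 11.9 18.1] dr [-0.2 -0.3 -0.1] F [0.6 0.4 0.7] M [-0.    0.02 -0.06] g 93.8 q7 1.73
```

View pics/w1.png

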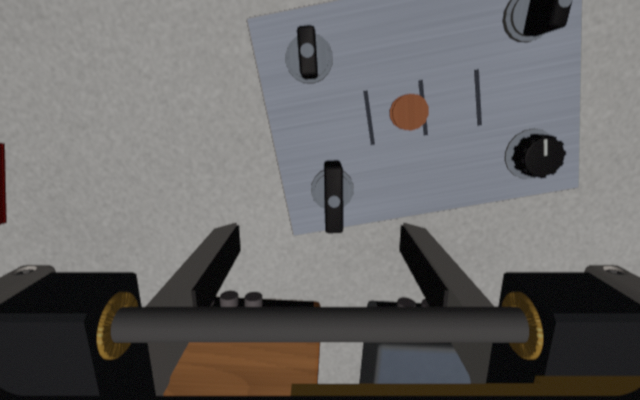

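```bash
python3 -c "
from h import *
f=np.load('top0.npz');W=cloud('top',f['d'])
P=W[20:120,220:460].reshape(-1,3);P=P[P[:,2]>30];print(P.min(0),P.max(0))"
python3 -m pendant '[{"delta_pos":[-0.001,0.006,0.015],"dr":[0,0,0]},{"delta_pos":[0,0.006,0.025],"dr":[0,0,0]},{"delta_pos":[0,0,0.025],"dr":[0,0,0]},{"delta_pos":[0,0,0],"dr":[0,0,0]},{"delta_pos":[0,0,0],"dr":[0,0,0]}]'
python3 -c "
from h import *
go((636.5,-27.5),102,93.1)"
```

```text
[ 379.97105611 -210.94557981   30.01459065] [939.48852548 249.03508204 879.17632807]
time: 3.32
tool_pos: [635.6, -24.8, 148.9]
orientation: [-0.003, -0.025, 1.0, -0.001]
wrist_force: [0.4, 0.4, -0.3]
grip_width: 94.1
t 3.33 pos [635.6 -24.8 148.9] jaw 92.8 delta_mm [-1.1 -2.6 46.9] dr [-0.2 -0.4 -0.3] F [ 0.4  0.4 -0.3] M [ 0.03 -0.01 -0.04] g 94.1 q7 1.72
```

```bash
python3 -c "
from h import *
f=np.load('top0.npz');W=cloud('top',f['d'])
for r in [(35,75,235,330),(40,85,375,450)]:
  P=W[r[0]:r[1],r[2]:r[3]].reshape(-1,3);print(np.percentile(P,[2,50,98],axis=0).round())"
python3 -m pendant '[{"delta_pos":[-0.001,-0.001,0.02],"dr":[0,0,0]},{"delta_pos":[0,-0.001,0.02],"dr":[0,0,0]},{"delta_pos":[0,0,0.006],"dr":[0,0,0]},{"delta_pos":[0,0,0],"dr":[0,0,0]},{"delta_pos":[0,0,0],"dr":[0,0,0]}]'
python3 -c "
from h import *
go((636.5,-27.5),102,93.1)
p,d=cams.camera('side');cv2.imwrite('pics/s2.png',p[:,:,::-1])
p,d=cams.camera('wrist');cv2.imwrite('pics/w2.png',p[:,:,::-1])"
```

```text
[[815.  44.  87.]
 [857. 132.  90.]
 [900. 220.  93.]]
[[ 818. -191.   72.]
 [ 865. -121.   75.]
 [ 914.  -50.   78.]]
time: 3.95
tool_pos: [637.0, -27.1, 100.9]
orientation: [-0.003, -0.024, 1.0, -0.001]
wrist_force: [-0.2, -0.3, -0.3]
grip_width: 94.3
t 3.95 pos [637.  -27.1 100.9] jaw 92.8 delta_mm [ 0.6 -0.4 -1.1] dr [-0.2 -0.3 -0.3] F [-0.2 -0.3 -0.3] M [ 0.02 -0.01 -0.01] g 94.3 q7 1.73
```

View pics/w2.png

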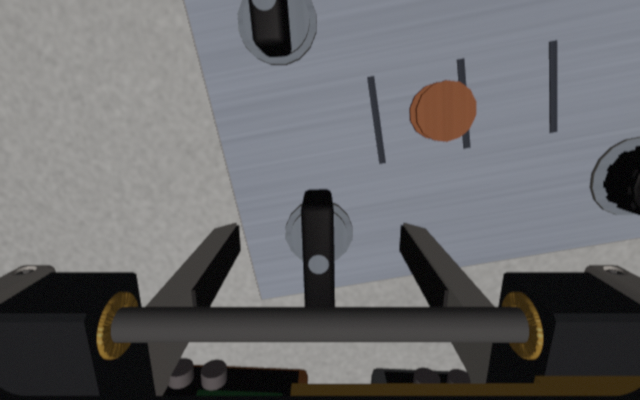

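View pics/s2.png

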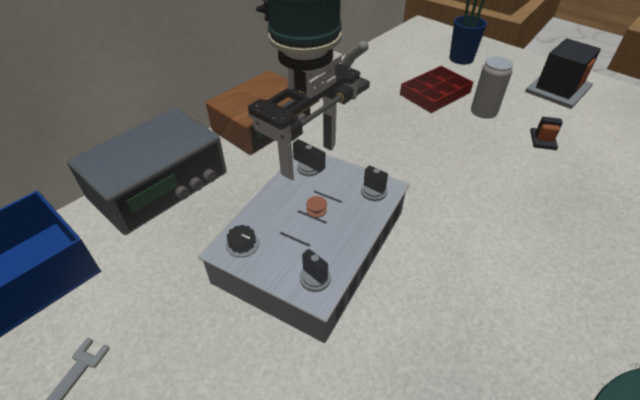

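The large bar, at u≈318, sits between the jaws, which straddle it evenly, and nothing is in the way. Closing.

```bash
for i in 1 2; do python3 -m pendant '[{"delta_pos":[0,0,0],"dr":[0,0,0]},{"delta_pos":[0,0,0],"dr":[0,0,0]},{"delta_pos":[0,0,0],"dr":[0,0,0]},{"delta_pos":[0,0,0],"dr":[0,0,0]},{"delta_pos":[0,0,0],"dr":[0,0,0]}]' 0; done
python3 -c "
from h import *
go((636.5,-27.5),102,13.3)"
```

```text
time: 4.68
tool_pos: [637.5, -27.0, 101.9]
orientation: [-0.002, -0.024, 1.0, -0.001]
wrist_force: [-0.4, 0.5, -0.6]
grip_width: 47.4
time: 5.3
tool_pos: [637.4, -27.6, 101.9]
orientation: [-0.002, -0.024, 1.0, -0.002]
wrist_force: [-0.6, -0.7, -0.7]
grip_width: 15.5
t 5.3 pos [637.4 -27.6 101.9] jaw 92.8 delta_mm [ 0.9  0.2 -0.1] dr [-0.3 -0.1 79.5] F [-0.6 -0.7 -0.7] M [0.13 0.01 0.05] g 15.5 q7 1.73
```

```bash
python3 -m pendant '[{"delta_pos":[0,0,0],"dr":[0,0,6]},{"delta_pos":[0,0,0],"dr":[0,0,6]},{"delta_pos":[0,0,0],"dr":[0,0,6]},{"delta_pos":[0,0,0],"dr":[0,0,6]},{"delta_pos":[0,0,0],"dr":[0,0,6]}]'
python3 -c "
from h import *
go((637.4,-27.6),102,13.3)"
```

```text
time: 5.92
tool_pos: [637.5, -27.5, 101.9]
orientation: [-0.002, 0.243, 0.97, -0.002]
wrist_force: [-0.7, -2.0, -0.8]
grip_width: 15.8
t 5.92 pos [637.5 -27.5 101.9] jaw 61.9 delta_mm [-0.  -0.2 -0.1] dr [-0.3 -0.  48.6] F [-0.7 -2.  -0.8] M [-0.17 -0.01  0.05] g 15.8 q7 1.26
```

```bash
python3 -m pendant '[{"delta_pos":[0,0,0],"dr":[0,0,6]},{"delta_pos":[0,0,0],"dr":[0,0,6]},{"delta_pos":[0,0,0],"dr":[0,0,6]},{"delta_pos":[0,0,0],"dr":[0,0,6]},{"delta_pos":[0,0,0],"dr":[0,0,6]}]'
python3 -m pendant '[{"delta_pos":[0,0,0],"dr":[0,0,6]},{"delta_pos":[0,0,0],"dr":[0,0,6]},{"delta_pos":[0,0,0],"dr":[0,0,5]},{"delta_pos":[0,0,0],"dr":[0,0,0]},{"delta_pos":[0,0,0],"dr":[0,0,0]}]'
python3 -c "
from h import *
go((637.4,-27.6),102,13.3)"
```

```text
time: 6.55
tool_pos: [637.6, -27.4, 101.9]
orientation: [-0.001, 0.493, 0.87, -0.002]
wrist_force: [-0.9, -1.5, -0.2]
grip_width: 15.8
time: 7.18
tool_pos: [637.7, -27.3, 101.9]
orientation: [-0.0, 0.62, 0.785, -0.002]
wrist_force: [-0.8, -2.1, 1.1]
grip_width: 15.7
t 7.17 pos [637.7 -27.3 101.9] jaw 13.4 delta_mm [-0.2 -0.4 -0.1] dr [-0.2  0.1  0.1] F [-0.8 -2.1  1.1] M [-0.2   0.04 -0.02] g 15.7 q7 0.54
```

```bash
python3 -m pendant '[{"delta_pos":[0,0,0],"dr":[0,0,2]},{"delta_pos":[0,0,0],"dr":[0,0,2]},{"delta_pos":[0,0,0],"dr":[0,0,0]},{"delta_pos":[0,0,0],"dr":[0,0,0]},{"delta_pos":[0,0,0],"dr":[0,0,0]}]'
python3 -c "
from h import *
go((637.4,-27.6),102,13.3)"
```

```text
time: 7.8
tool_pos: [637.6, -27.1, 102.0]
orientation: [-0.0, 0.647, 0.763, -0.002]
wrist_force: [0.0, -1.0, 1.2]
grip_width: 16.0
t 7.8 pos [637.6 -27.1 102. ] jaw 9.4 delta_mm [-0.4 -0.3 -0. ] dr [-0.2  0.1 -3.9] F [ 0.  -1.   1.2] M [-0.37  0.23  0.67] g 16.0 q7 0.48
```

The wrist torque rose to 0.67 N m, so the bolt is at its stop. Releasing and lifting.

```bash
python3 -m pendant '[{"delta_pos":[0,0,0],"dr":[0,0,-3]},{"delta_pos":[0,0,0],"dr":[0,0,0]},{"delta_pos":[0,0,0],"dr":[0,0,0]},{"delta_pos":[0,0,0],"dr":[0,0,0]},{"delta_pos":[0,0,0],"dr":[0,0,0]}]' 1
python3 -m pendant '[{"delta_pos":[0,0,-0.01],"dr":[0,0,0]},{"delta_pos":[0,0,-0.02],"dr":[0,0,0]},{"delta_pos":[0,0,-0.03],"dr":[0,0,0]},{"delta_pos":[0,0,-0.03],"dr":[0,0,0]},{"delta_pos":[0,0,-0.03],"dr":[0,0,0]}]'
python3 -m pendant '[{"delta_pos":[0,0,0],"dr":[0,0,-10]},{"delta_pos":[0,0,0],"dr":[0,0,-10]},{"delta_pos":[0,0,0],"dr":[0,0,-10]},{"delta_pos":[0,0,0],"dr":[0,0,-10]},{"delta_pos":[0,0,0],"dr":[0,0,-10]}]'
python3 -c "
from h import *
go((520.3,-55),180,96.9)
p,d=cams.camera('side');cv2.imwrite('pics/s3.png',p[:,:,::-1])
p,d=cams.camera('wrist');cv2.imwrite('pics/w3.png',p[:,:,::-1])"
```

```text
time: 8.43
tool_pos: [637.8, -26.4, 101.7]
orientation: [-0.001, 0.628, 0.779, -0.002]
wrist_force: [-0.0, -0.4, -0.3]
grip_width: 63.1
time: 9.05
tool_pos: [637.7, -26.5, 228.9]
orientation: [-0.001, 0.628, 0.778, -0.002]
wrist_force: [1.8, 0.7, 0.2]
grip_width: 94.0
time: 9.68
tool_pos: [639.3, -27.6, 240.3]
orientation: [0.004, 0.228, 0.974, -0.0]
wrist_force: [-0.7, 0.0, -0.3]
grip_width: 93.8
t 9.68 pos [639.3 -27.6 240.3] jaw 63.6 delta_mm [ 94.9 -77.5  59.5] dr [ -0.1   0.5 -33.3] F [-0.7  0.  -0.3] M [0.   0.05 0.04] g 93.8 q7 1.26
```

View pics/w3.png

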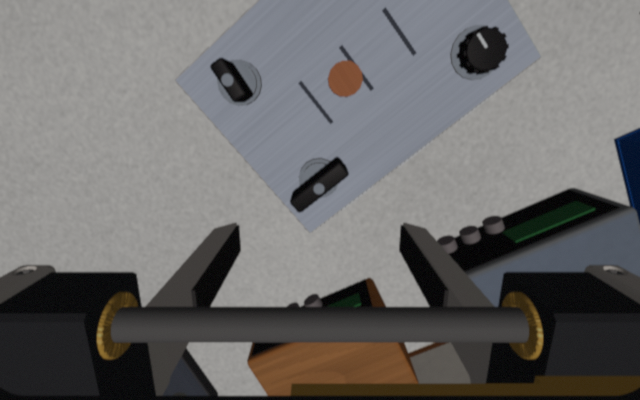

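View pics/s3.png

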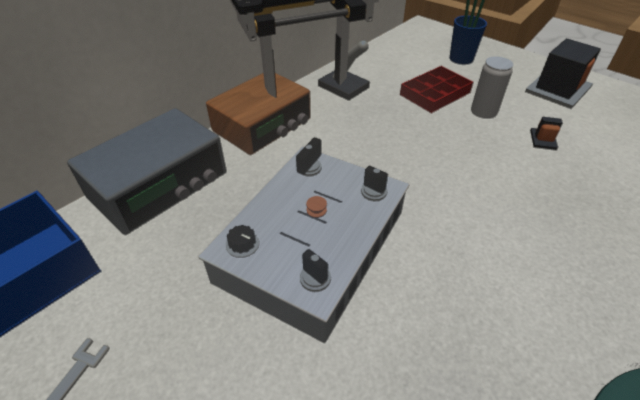

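The big bar lies along the long side: wrist view (320,185), side view (309,155). Next is the first small bolt.

```bash

python3 -m pendant '[{"delta_pos":[0.032,-0.026,0],"dr":[0,0,0]},{"delta_pos":[0.032,-0.026,0],"dr":[0,0,0]},{"delta_pos":[0.032,-0.026,0],"dr":[0,0,0]},{"delta_pos":[0,0,0],"dr":[0,0,-9]},{"delta_pos":[0,0,0],"dr":[0,0,-9]}]'
python3 -m pendant '[{"delta_pos":[0,0,0],"dr":[0,0,-9]},{"delta_pos":[0,0,0],"dr":[0,0,-6]},{"delta_pos":[0,0,0],"dr":[0,0,0]},{"delta_pos":[0,0,0],"dr":[0,0,0]},{"delta_pos":[0,0,0],"dr":[0,0,0]}]'
python3 - <<'E'
from h import *
go((520.3,-55),180,96.9)
s=ctrl.state()
p,d=cams.camera('wrist');cv2.imwrite('pics/w4.png',p[:,:,::-1])
w,x,y,z=s['orientation'];R=Rn.from_quat([x,y,z,w]).as_matrix()
c=cams.camera_info('wrist');H=c['hand_eye']
v,u=np.mgrid[:400,:640];r=np.stack([u,v,np.ones_like(u)],-1)@np.linalg.inv(c['mtx']).T*d[...,None]
W=(r@H[:3,:3].T+H[:3,3])@R.T+s['tool_pos']
m=(d>0)&(abs(W[...,2]-116)<5);m[215:]=0
k=cv2.connectedComponentsWithStats(m.astype(np.uint8))
for i in range(1,k[0]):
    if k[2][i,4]>100:
        P=W[k[1]==i];print(k[3][i],np.median(P[:,2]),cv2.minAreaRect(P[:,:2].astype(np.float32)))
E
```

```text
time: 10.4
tool_pos: [514.8, -55.6, 243.0]
orientation: [0.006, 0.085, 0.996, -0.0]
wrist_force: [0.0, 0.5, -0.9]
grip_width: 94.1
time: 11.02
tool_pos: [514.8, -56.4, 246.0]
orientation: [0.007, -0.038, 0.999, -0.0]
wrist_force: [-0.0, 0.6, 0.5]
grip_width: 93.7
t 11.03 pos [514.8 -56.4 246. ] jaw 94.4 delta_mm [-4.7  1.1 66.1] dr [-0.1  0.8 -2.5] F [-0.   0.6  0.5] M [ 0.01 -0.    0.02] g 93.7 q7 1.78
[526.34328358 162.07910448] 115.78271274998265 ((476.59393310546875, 129.26577758789062), (14.71446418762207, 36.03140640258789), 87.85565948486328)
[320.36678832 193.1879562 ] 115.9280505555121 ((520.384765625, -54.96025466918945), (36.040000915527344, 13.907922744750977), 7.440147399902344)
```

View pics/w4.png

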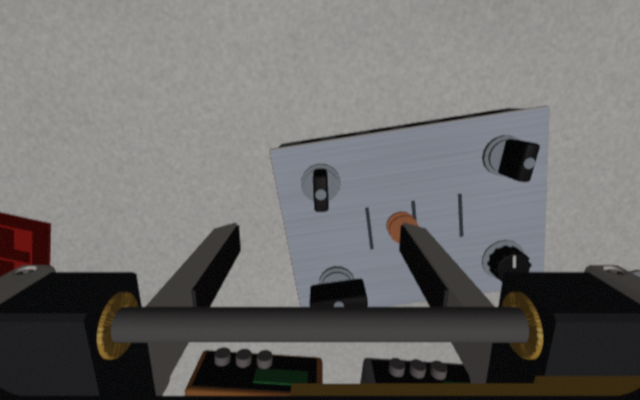

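```bash

python3 -m pendant '[{"delta_pos":[-0.005,0.001,0.02],"dr":[0,0.8,-3]},{"delta_pos":[0,0,0.03],"dr":[0,0,0]},{"delta_pos":[0,0,0.03],"dr":[0,0,0]},{"delta_pos":[0,0,0],"dr":[0,0,0]},{"delta_pos":[0,0,0],"dr":[0,0,0]}]'
python3 -c "
from h import *
go((520.4,-55),102,97.3)"
```

```text
time: 11.7
tool_pos: [521.0, -55.0, 165.6]
orientation: [0.001, -0.063, 0.998, -0.001]
wrist_force: [0.3, -0.1, -0.2]
grip_width: 94.0
t 11.7 pos [521.  -55.  165.6] jaw 97.2 delta_mm [ 0.7  0.2 63.6] dr [-0.1  0.1 -0.1] F [ 0.3 -0.1 -0.2] M [ 0.1   0.01 -0.03] g 94.0 q7 1.87
```

```bash

python3 -m pendant '[{"delta_pos":[0.001,0,0.02],"dr":[0,0,0]},{"delta_pos":[0,0,0.025],"dr":[0,0,0]},{"delta_pos":[0,0,0.018],"dr":[0,0,0]},{"delta_pos":[0,0,0],"dr":[0,0,0]},{"delta_pos":[0,0,0],"dr":[0,0,0]}]'
for i in 1 2; do python3 -m pendant '[{"delta_pos":[0,0,0],"dr":[0,0,0]},{"delta_pos":[0,0,0],"dr":[0,0,0]},{"delta_pos":[0,0,0],"dr":[0,0,0]},{"delta_pos":[0,0,0],"dr":[0,0,0]},{"delta_pos":[0,0,0],"dr":[0,0,0]}]' 0; done
python3 -c "
from h import *
go((520.4,-55),102,13.3)"
```

```text
time: 12.32
tool_pos: [524.1, -55.2, 107.9]
orientation: [0.005, -0.062, 0.998, -0.001]
wrist_force: [0.3, -0.3, 0.1]
grip_width: 94.0
time: 12.95
tool_pos: [525.2, -55.1, 110.1]
orientation: [0.007, -0.062, 0.998, -0.001]
wrist_force: [-0.3, 0.3, 0.2]
grip_width: 47.9
time: 13.58
tool_pos: [525.1, -54.8, 110.0]
orientation: [0.007, -0.062, 0.998, -0.001]
wrist_force: [-0.1, 0.1, 0.8]
grip_width: 13.7
t 13.57 pos [525.1 -54.8 110. ] jaw 97.1 delta_mm [4.8 0.4 7.9] dr [ 0.5  0.7 83.8] F [-0.1  0.1  0.8] M [ 0.01  0.05 -0.07] g 13.7 q7 1.91
```

Gripped 5 mm off the axis and 8 mm too high. I'll open, re-centre and check for a joint limit.

```bash

python3 -m pendant '[{"delta_pos":[0,0,0],"dr":[0,0,0]},{"delta_pos":[0,0,0],"dr":[0,0,0]},{"delta_pos":[0,0,0],"dr":[0,0,0]},{"delta_pos":[0,0,0],"dr":[0,0,0]},{"delta_pos":[0,0,0],"dr":[0,0,0]}]' 0.6
python3 -m pendant '[{"delta_pos":[0.003,0,0.004],"dr":[0,0.7,0]},{"delta_pos":[0.002,0,0.004],"dr":[0,0,0]},{"delta_pos":[0,0,0],"dr":[0,0,0]},{"delta_pos":[0,0,0],"dr":[0,0,0]},{"delta_pos":[0,0,0],"dr":[0,0,0]}]'
python3 -c "
from h import *
go((520.4,-55),102,97.3);print(ctrl.state()['q'].round(3))"
```

```text
time: 14.2
tool_pos: [525.1, -55.1, 109.9]
orientation: [0.007, -0.062, 0.998, -0.001]
wrist_force: [-0.1, -0.3, -0.6]
grip_width: 55.9
time: 14.82
tool_pos: [519.7, -55.9, 101.2]
orientation: [0.0, -0.062, 0.998, -0.001]
wrist_force: [-0.2, 0.3, 0.9]
grip_width: 56.6
t 14.82 pos [519.7 -55.9 101.2] jaw 97.1 delta_mm [-0.8  0.8 -0.8] dr [-0.1 -0.  -0.2] F [-0.2  0.3  0.9] M [ 0.02 -0.05 -0.  ] g 56.6 q7 1.91
[-0.241  0.411  0.35   1.981 -0.193  0.781  1.914]
```

```bash

python3 -m pendant '[{"delta_pos":[0,0.0005,0],"dr":[0,0,0]},{"delta_pos":[0,0,0],"dr":[0,0,0]},{"delta_pos":[0,0,0],"dr":[0,0,0]},{"delta_pos":[0,0,0],"dr":[0,0,0]},{"delta_pos":[0,0,0],"dr":[0,0,0]}]' 0
python3 -m pendant '[{"delta_pos":[0,0,0],"dr":[0,0,0]},{"delta_pos":[0,0,0],"dr":[0,0,0]},{"delta_pos":[0,0,0],"dr":[0,0,0]},{"delta_pos":[0,0,0],"dr":[0,0,0]},{"delta_pos":[0,0,0],"dr":[0,0,0]}]'
python3 -m pendant '[{"delta_pos":[0,0,0],"dr":[0,0,6]},{"delta_pos":[0,0,0],"dr":[0,0,6]},{"delta_pos":[0,0,0],"dr":[0,0,6]},{"delta_pos":[0,0,0],"dr":[0,0,6]},{"delta_pos":[0,0,0],"dr":[0,0,6]}]'
python3 -c "
from h import *
go((520.4,-55),102,13.3)"
```

```text
time: 15.45
tool_pos: [519.8, -55.4, 101.4]
orientation: [0.0, -0.062, 0.998, -0.001]
wrist_force: [0.3, -1.2, -0.2]
grip_width: 13.6
time: 16.08
tool_pos: [519.8, -55.4, 101.3]
orientation: [0.0, -0.062, 0.998, -0.001]
wrist_force: [-0.3, -0.7, 0.3]
grip_width: 14.0
time: 16.7
tool_pos: [519.9, -54.8, 101.4]
orientation: [0.001, 0.206, 0.979, -0.001]
wrist_force: [0.1, 0.3, -1.6]
grip_width: 13.7
t 16.7 pos [519.9 -54.8 101.4] jaw 66.2 delta_mm [-0.6 -0.  -0.6] dr [-0.   0.1 52.9] F [ 0.1  0.3 -1.6] M [ 0.16 -0.09  0.11] g 13.7 q7 1.44
```

```bash

python3 -m pendant '[{"delta_pos":[0,0,0],"dr":[0,0,6]},{"delta_pos":[0,0,0],"dr":[0,0,6]},{"delta_pos":[0,0,0],"dr":[0,0,6]},{"delta_pos":[0,0,0],"dr":[0,0,6]},{"delta_pos":[0,0,0],"dr":[0,0,6]}]'
python3 -m pendant '[{"delta_pos":[0,0,0],"dr":[0,0,6]},{"delta_pos":[0,0,0],"dr":[0,0,6]},{"delta_pos":[0,0,0],"dr":[0,0,6]},{"delta_pos":[0,0,0],"dr":[0,0,5]},{"delta_pos":[0,0,0],"dr":[0,0,3]}]'
python3 -c "
from h import *
go((520.4,-55),102,13.3)"
```

```text
time: 17.32
tool_pos: [520.2, -54.4, 101.4]
orientation: [0.001, 0.46, 0.888, -0.0]
wrist_force: [1.4, -0.5, -2.0]
grip_width: 13.7
time: 17.95
tool_pos: [520.6, -54.0, 101.4]
orientation: [0.001, 0.653, 0.757, -0.0]
wrist_force: [-0.4, -1.4, 1.8]
grip_width: 14.5
t 17.95 pos [520.6 -54.  101.4] jaw 8.5 delta_mm [-0.9 -0.3 -0.6] dr [ 0.1  0.2 -4.8] F [-0.4 -1.4  1.8] M [-0.32  0.34  0.83] g 14.5 q7 0.58
```

This one is at its stop too (Mz 0.83). Releasing, lifting and going to the second small bolt.

```bash

python3 -m pendant '[{"delta_pos":[0,0,0],"dr":[0,0,-4]},{"delta_pos":[0,0,0],"dr":[0,0,0]},{"delta_pos":[0,0,0],"dr":[0,0,0]},{"delta_pos":[0,0,0],"dr":[0,0,0]},{"delta_pos":[0,0,0],"dr":[0,0,0]}]' 1
python3 -m pendant '[{"delta_pos":[0,0,-0.01],"dr":[0,0,0]},{"delta_pos":[0,0,-0.02],"dr":[0,0,0]},{"delta_pos":[0,0,-0.03],"dr":[0,0,0]},{"delta_pos":[0,0,-0.03],"dr":[0,0,0]},{"delta_pos":[0,0,-0.03],"dr":[0,0,0]}]'
python3 -m pendant '[{"delta_pos":[0,0,0],"dr":[0,0,-9]},{"delta_pos":[0,0,0],"dr":[0,0,-9]},{"delta_pos":[0,0,0],"dr":[0,0,-9]},{"delta_pos":[0,0,0],"dr":[0,0,-9]},{"delta_pos":[0,0,0],"dr":[0,0,-9]}]'
python3 -m pendant '[{"delta_pos":[0,0,0],"dr":[0,0,-9]},{"delta_pos":[0,0,0],"dr":[0,0,-9]},{"delta_pos":[0,0,0],"dr":[0,0,-9]},{"delta_pos":[0,0,0],"dr":[0,0,0]},{"delta_pos":[0,0,0],"dr":[0,0,0]}]'
python3 -c "
from h import *
go((476.6,129.3),180,88.6)"
```

```text
time: 18.58
tool_pos: [520.6, -53.8, 101.3]
orientation: [0.001, 0.627, 0.779, -0.0]
wrist_force: [-0.5, 0.8, -0.6]
grip_width: 61.0
time: 19.2
tool_pos: [519.4, -54.1, 225.7]
orientation: [0.001, 0.628, 0.778, -0.002]
wrist_force: [-0.2, 0.9, 1.4]
grip_width: 94.1
time: 19.82
tool_pos: [520.4, -54.8, 231.6]
orientation: [0.003, 0.272, 0.962, -0.0]
wrist_force: [0.0, 0.0, 0.1]
grip_width: 93.8
time: 20.45
tool_pos: [520.2, -55.9, 234.7]
orientation: [0.004, 0.035, 0.999, -0.001]
wrist_force: [0.6, 1.1, 1.0]
grip_width: 93.9
t 20.45 pos [520.2 -55.9 234.7] jaw 86.0 delta_mm [ 56.8 181.8  53.8] dr [-0.1  0.5 -2.6] F [0.6 1.1 1. ] M [0.04 0.03 0.  ] g 93.9 q7 1.69
```

```bash

python3 -m pendant '[{"delta_pos":[0.014,0.045,0],"dr":[0,0,-2.5]},{"delta_pos":[0.014,0.045,0],"dr":[0,0,0]},{"delta_pos":[0.014,0.045,0],"dr":[0,0,0]},{"delta_pos":[0.014,0.045,0],"dr":[0,0,0]},{"delta_pos":[0,0,0],"dr":[0,0,0]}]'
python3 - <<'E'
from h import *
s=ctrl.state()
p,d=cams.camera('wrist');cv2.imwrite('pics/w5.png',p[:,:,::-1])
w,x,y,z=s['orientation'];R=Rn.from_quat([x,y,z,w]).as_matrix()
c=cams.camera_info('wrist');H=c['hand_eye']
v,u=np.mgrid[:400,:640];r=np.stack([u,v,np.ones_like(u)],-1)@np.linalg.inv(c['mtx']).T*d[...,None]
W=(r@H[:3,:3].T+H[:3,3])@R.T+s['tool_pos']
m=(d>0)&(abs(W[...,2]-116)<5);m[235:]=0
k=cv2.connectedComponentsWithStats(m.astype(np.uint8))
for i in range(1,k[0]):
    if k[2][i,4]>100:
        P=W[k[1]==i];print(k[3][i],np.median(P[:,2]),cv2.minAreaRect(P[:,:2].astype(np.float32)))
go((476.6,129.3),102,88.6)
E
```

```text
time: 21.08
tool_pos: [470.3, 131.1, 234.4]
orientation: [0.004, 0.021, 1.0, -0.002]
wrist_force: [0.3, -0.7, 0.5]
grip_width: 93.7
[318.58931553 197.92654424] 115.84883484079235 ((476.24884033203125, 129.8612060546875), (13.6393461227417, 35.238250732421875), 87.89506530761719)
t 21.12 pos [470.9 129.3 234.5] jaw 87.4 delta_mm [ -4.5   0.7 132.5] dr [-0.2  0.5 -1.2] F [-0.5 -0.4 -0.2] M [0.   0.09 0.01] g 94.1 q7 1.27
```

View pics/w5.png

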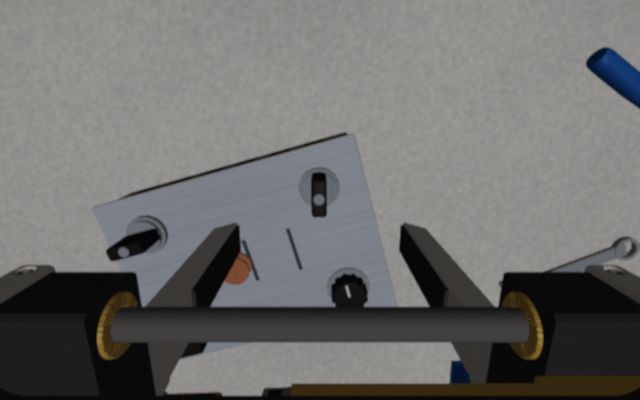

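The second small bolt is at (319,195) and upright in the image, so it is aligned with the jaws. The first small bolt, at (137,243), is along the long side. Descending.

```bash

python3 -m pendant '[{"delta_pos":[-0.005,0,0.02],"dr":[0,0.5,-1]},{"delta_pos":[0,0,0.03],"dr":[0,0,0]},{"delta_pos":[0,0,0.02],"dr":[0,0,0]},{"delta_pos":[0,0,0],"dr":[0,0,0]},{"delta_pos":[0,0,0],"dr":[0,0,0]}]' 0.8
python3 -c "
from h import *
go((476.4,129.5),102,88.3)"
```

```text
time: 21.75
tool_pos: [478.4, 124.0, 164.4]
orientation: [0.001, 0.021, 1.0, -0.002]
wrist_force: [-0.0, 0.0, -0.5]
grip_width: 75.2
t 21.75 pos [478.4 124.  164.4] jaw 87.6 delta_mm [ 2.4  5.6 62.4] dr [-0.2  0.2 -0.7] F [-0.   0.  -0.5] M [ 0.01 -0.05  0.02] g 75.2 q7 1.35
```

```bash

python3 -m pendant '[{"delta_pos":[0.002,0.005,0.015],"dr":[0,0,-1]},{"delta_pos":[0,0,0.018],"dr":[0,0,0]},{"delta_pos":[0,0,0.015],"dr":[0,0,0]},{"delta_pos":[0,0,0],"dr":[0,0,0]},{"delta_pos":[0,0,0],"dr":[0,0,0]}]'
python3 -c "
from h import *
go((476.4,129.5),102,88.3)"
```

```text
time: 22.38
tool_pos: [477.4, 130.0, 115.3]
orientation: [0.003, 0.011, 1.0, -0.001]
wrist_force: [0.3, 0.4, 0.0]
grip_width: 75.1
t 22.38 pos [477.4 130.  115.3] jaw 88.7 delta_mm [ 1.1 -0.5 13.3] dr [-0.2  0.3  0.4] F [0.3 0.4 0. ] M [-0.    0.02 -0.01] g 75.1 q7 1.4
```

```bash

python3 -m pendant '[{"delta_pos":[0.001,0,0.007],"dr":[0,0.3,0]},{"delta_pos":[0,0,0.006],"dr":[0,0,0]},{"delta_pos":[0,0,0],"dr":[0,0,0]},{"delta_pos":[0,0,0],"dr":[0,0,0]},{"delta_pos":[0,0,0],"dr":[0,0,0]}]'
python3 -m pendant '[{"delta_pos":[0,0,0],"dr":[0,0,0]},{"delta_pos":[0,0,0],"dr":[0,0,0]},{"delta_pos":[0,0,0],"dr":[0,0,0]},{"delta_pos":[0,0,0],"dr":[0,0,0]},{"delta_pos":[0,0,0],"dr":[0,0,0]}]' 0
python3 -m pendant '[{"delta_pos":[0,0,0],"dr":[0,0,0]},{"delta_pos":[0,0,0],"dr":[0,0,0]},{"delta_pos":[0,0,0],"dr":[0,0,0]},{"delta_pos":[0,0,0],"dr":[0,0,0]},{"delta_pos":[0,0,0],"dr":[0,0,0]}]'
python3 -c "
from h import *
go((476.4,129.5),102,88.3)"
```

```text
time: 23.0
tool_pos: [477.0, 130.2, 102.3]
orientation: [0.0, 0.011, 1.0, -0.001]
wrist_force: [-0.7, 0.6, 0.2]
grip_width: 75.0
time: 23.62
tool_pos: [477.1, 130.3, 102.5]
orientation: [0.001, 0.011, 1.0, -0.001]
wrist_force: [0.0, -0.0, -0.5]
grip_width: 28.6
time: 24.25
tool_pos: [477.1, 129.7, 102.5]
orientation: [0.001, 0.011, 1.0, -0.001]
wrist_force: [-0.4, -2.4, 1.4]
grip_width: 14.1
t 24.25 pos [477.1 129.7 102.5] jaw 88.7 delta_mm [ 0.7 -0.3  0.5] dr [-0.1  0.1  0.4] F [-0.4 -2.4  1.4] M [-0.26  0.07  0.05] g 14.1 q7 1.41
```

```bash

python3 -m pendant '[{"delta_pos":[0,0,0],"dr":[0,0,6]},{"delta_pos":[0,0,0],"dr":[0,0,6]},{"delta_pos":[0,0,0],"dr":[0,0,6]},{"delta_pos":[0,0,0],"dr":[0,0,6]},{"delta_pos":[0,0,0],"dr":[0,0,6]}]'
python3 -m pendant '[{"delta_pos":[0,0,0],"dr":[0,0,6]},{"delta_pos":[0,0,0],"dr":[0,0,6]},{"delta_pos":[0,0,0],"dr":[0,0,6]},{"delta_pos":[0,0,0],"dr":[0,0,6]},{"delta_pos":[0,0,0],"dr":[0,0,6]}]'
python3 -m pendant '[{"delta_pos":[0,0,0],"dr":[0,0,6]},{"delta_pos":[0,0,0],"dr":[0,0,6]},{"delta_pos":[0,0,0],"dr":[0,0,4]},{"delta_pos":[0,0,0],"dr":[0,0,2]},{"delta_pos":[0,0,0],"dr":[0,0,0]}]'
python3 -c "
from h import *
go((476.4,129.5),102,13.3)"
```

```text
time: 24.88
tool_pos: [477.1, 129.8, 102.6]
orientation: [0.001, 0.277, 0.961, -0.001]
wrist_force: [-0.5, -2.0, -0.4]
grip_width: 13.9
time: 25.5
tool_pos: [477.1, 129.8, 102.6]
orientation: [0.001, 0.524, 0.852, -0.001]
wrist_force: [-0.1, -1.8, 0.7]
grip_width: 14.0
time: 26.12
tool_pos: [477.1, 130.0, 102.6]
orientation: [0.002, 0.653, 0.757, -0.001]
wrist_force: [-0.2, -3.2, 1.7]
grip_width: 14.1
t 26.12 pos [477.1 130.  102.6] jaw 8.4 delta_mm [-0.4 -0.8  0.6] dr [ 0.1  0.2 -4.9] F [-0.2 -3.2  1.7] M [-0.65  0.14  0.79] g 14.1 q7 0.2
```

At its stop (Mz 0.79). Releasing, lifting and moving clear for a final look.

```bash

python3 -m pendant '[{"delta_pos":[0,0,0],"dr":[0,0,-4]},{"delta_pos":[0,0,0],"dr":[0,0,0]},{"delta_pos":[0,0,0],"dr":[0,0,0]},{"delta_pos":[0,0,0],"dr":[0,0,0]},{"delta_pos":[0,0,0],"dr":[0,0,0]}]' 0.8
python3 -m pendant '[{"delta_pos":[0,0,-0.01],"dr":[0,0,0]},{"delta_pos":[0,0,-0.02],"dr":[0,0,0]},{"delta_pos":[0,0,-0.03],"dr":[0,0,0]},{"delta_pos":[0,0,-0.03],"dr":[0,0,0]},{"delta_pos":[0,0,-0.03],"dr":[0,0,0]}]'
for i in 1 2; do python3 -m pendant '[{"delta_pos":[0.03,0.03,0],"dr":[0,0,0]},{"delta_pos":[0.03,0.03,0],"dr":[0,0,0]},{"delta_pos":[0.03,0.03,0],"dr":[0,0,0]},{"delta_pos":[0.03,0.03,0],"dr":[0,0,0]},{"delta_pos":[0.03,0.03,0],"dr":[0,0,0]}]';done
python3 -c "
from h import *
go((476.4,129.5),102,13.3)
p,d=cams.camera('top');cv2.imwrite('pics/t6.png',p[:,:,::-1])
W=cloud('top',d)
m=(d>0)&(abs(W[...,2]-116)<8);m[:140]=0;m[285:]=0;m[:,:225]=0;m[:,410:]=0
k=cv2.connectedComponentsWithStats(m.astype(np.uint8))
for i in range(1,k[0]):
    if k[2][i,4]>50:
        P=W[k[1]==i];print(k[3][i],np.median(P[:,2]),cv2.minAreaRect(P[:,:2].astype(np.float32)))
"
```

```text
time: 26.75
tool_pos: [477.1, 130.4, 102.5]
orientation: [0.001, 0.626, 0.779, -0.0]
wrist_force: [-0.0, -0.5, -0.1]
grip_width: 61.1
time: 27.38
tool_pos: [476.2, 129.7, 226.9]
orientation: [0.001, 0.627, 0.779, -0.002]
wrist_force: [0.7, -0.6, -0.1]
grip_width: 74.9
time: 28.0
tool_pos: [594.9, 311.8, 234.6]
orientation: [0.002, 0.629, 0.777, 0.002]
wrist_force: [-0.1, -0.5, -0.1]
grip_width: 75.3
time: 28.62
tool_pos: [712.2, 496.4, 239.8]
orientation: [0.003, 0.629, 0.778, 0.003]
wrist_force: [0.1, -0.4, 1.3]
grip_width: 75.3
t 28.62 pos [712.2 496.4 239.8] jaw 12.1 delta_mm [-309.2 -308.5  135.9] dr [ 0.5  0.1 -1.2] F [ 0.1 -0.4  1.3] M [-0.09  0.1  -0.  ] g 75.3 q7 -0.23
[362.77742947 163.92476489] 115.14095839916311 ((637.5806884765625, -28.677818298339844), (15.998771667480469, 60.18780517578125), 12.862224578857422)
[376.67032967 230.19230769] 115.28079304726548 ((521.311279296875, -56.15264129638672), (14.205765724182129, 35.59514236450195), 12.832145690917969)
[265.6684492  249.39037433] 115.4661251101771 ((477.455078125, 128.27874755859375), (14.04345989227295, 35.81278991699219), 13.26302433013916)
```

View pics/t6.png

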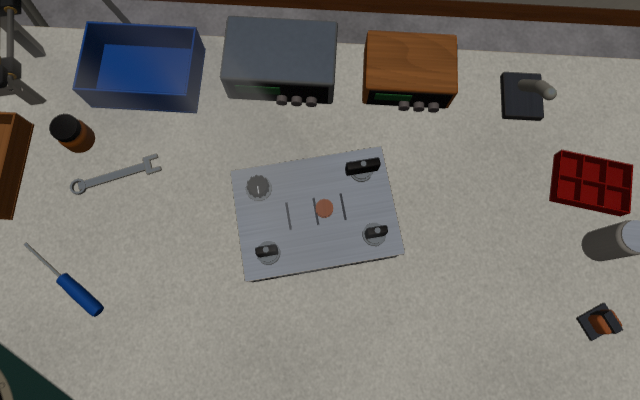

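All three bars, at (363,165), (376,231) and (266,250), lie along the long side. The dial at (258,187) looks unchanged, and the arm is clear.

```bash
python3 -m pendant '[{"delta_pos":[0,0,0],"dr":[0,0,0]},{"delta_pos":[0,0,0],"dr":[0,0,0]},{"delta_pos":[0,0,0],"dr":[0,0,0]},{"delta_pos":[0,0,0],"dr":[0,0,0]},{"delta_pos":[0,0,0],"dr":[0,0,0]}]'; python3 -c "
from rig import ctrl
print(ctrl.sign_off())"
```

```text
time: 29.3
tool_pos: [712.4, 499.3, 239.8]
orientation: [0.004, 0.628, 0.778, 0.002]
wrist_force: [0.3, 0.3, -0.6]
grip_width: 75.2
the job is handed in; nothing more can be done
None
```

I turned the large bolt to its end stop first, then the two small ones, and handed the job in at about 29 s of the 56 s allowed. The sign-off gave no verdict.

- **Stops:** at the end of each turn the wrist torque rose to between 0.67 and 0.83 N m, which is what a hard stop should give.
- **Final top view:** the three bars stand within about 0.5° of the box's long side (12.9°, 12.8° and 13.3°, against a lid yaw of 13.3°). The dial's pointer looks unchanged by eye; I did not measure its angle. The gripper was well clear of everything.
- **One correction:** my first grip on the first small bolt was about 5 mm off its axis and 8 mm too high. I opened, re-centred and gripped again before turning it.
- **Readings that disagreed:** at the start, the side camera's angle for that same bolt was about 5° off the top camera's. The wrist camera agreed with the top one, so I used that.

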